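# Swing out the shelf's leg and level it under load

## Task

Swing the folded leg of the little riser shelf all the way out until it snaps home against its end stop. Then take the red levelling knob at the end of the leg, press it down so that the foot stands firmly on the steel disc below and, keeping it pressed, turn it until the bubble of the spirit level rests between the two black lines. Finish like that, still gripping the knob and pressing the foot onto the disc with the bubble centred; leave the mug, the tin, and the jar and cup that stand on the shelf where they are.

Things in the scene. Friction and masses are not known exactly. Their poses are not given: they have to be found in the camera images.
- stand: riser shelf, fixed to the worktop: pale wooden platform 160 (x) by 240 (y) mm, top face 62 mm up, on a dark rail under its +y side; the swing-out leg carries its -y side. Origin on the worktop under the platform's middle, z up.
- leg (a joint): angle of the leg about its upright pivot: 0 folded along the platform's -y side, pointing to the stand's +x; 1.571 (end stop) fully out, pointing to the stand's -y. It swings clockwise seen from above, easily (under 1 N at the knob) to about 1.1; then a sprung ball detent resists (1 to 2 N) until about 1.35, past which it pushes the leg home and holds it
- leg_hinge (a point): point on the upright pivot of the leg, at the leg's underside, 47 mm above the worktop, at x -60, y -138 mm in the stand's frame. The aluminium leg is 22 mm wide and 12 mm high
- knob_grip (a point): point on the axis of the red knob, 120 mm from the leg's pivot, 85 mm above the worktop before pressing. The upright cylindrical grip is 36 mm in diameter, from 15 mm below to 13 mm above this point; under it a black flange, part of the knob, 54 mm in diameter, 7 mm thick, on which fingertips can press. Fingers beside the grip clear the platform by 8 mm even when folded
- knob (a joint): angle of the knob on the leg: 0 at the start, grows clockwise seen from above, range -0.3 to 2.4; 0.08 N m of friction, stays where left. Clockwise screws the foot down out of the leg by 4.3 mm per rad; with the foot pressed on its disc the knob rises as much and the platform tilts by 0.012 rad per rad. From the start about 0.6 to 1.3 rad clockwise is needed
- press (a joint): tilt of the platform about its hinge at the +y side, rad: 0 level, positive with the leg's side low, range -0.006 to 0.020. A spring holds the leg's side up at -0.006, the foot clear of its disc; with the leg out the knob goes down by 358 mm per rad. It starts to go at about 5 N on the knob, and the foot meets its disc at 6 to 8 N; let go, it springs back up
- bubble (a joint): displacement of the bubble from the vial's middle, m: 0 midway between the black lines, positive to the stand's +y, range -0.030 to 0.030 (stops at the ends). It seeks the higher side, 2.5 mm per 0.001 rad, within about 1 s; positive while the leg's side is low. With the knob pressed, clockwise turning moves it by -30 mm per rad of knob
- level_centre (a point): top of the spirit level's green vial, midway between the two black lines, at x -45, y -15 mm in the stand's frame, 85 mm above the worktop. The vial lies along the stand's y, 94 mm long, 22 mm thick; the white bubble shows 21 mm long; the lines' inner edges lie 14 mm either side of the middle
- mug: bystander: white mug with a handle, 82 x 112 x 94 mm, loose; origin under its middle
- tin: bystander: squat pale green tin, 76 mm in diameter, 58 mm high, loose; origin under its middle
- foot: black rubber levelling foot, 40 mm in diameter, under the knob at the leg's end; origin at the centre of its underside. It follows the knob
- disc: flat steel disc, 64 mm in diameter, fixed in the worktop where the foot of the swung-out leg comes down; origin at the centre of its top face, which stands 1.5 to 4.5 mm above the worktop
- jar: white jar with a dark lid, 59 mm in diameter, 85 mm high, standing loose on the far left of the platform; origin under its middle
- cup: small striped espresso cup, 63 x 87 x 52 mm, standing loose on the far half of the platform; origin under its middle

How it is judged:
By the outcome, as a careful person would: the job done as asked, in the order asked, and still so for the second after the job is handed in, while the arm keeps its last pose, push and grip.
It also fails if it takes over 61 s, if anything falls off the work surface, if the arm or the gripper's body presses on something with over 40 N, if the wrist force passes 120 N, or if a joint passes its speed limit or range.

## Robot

A 6-joint arm with a two-finger parallel gripper is mounted at the origin on the work surface; the furniture and walls round the work are solid. World frame = base frame: x ahead of the robot, y to its left, z up, the work surface at z = 0. Lengths are in m, angles in rad, forces in N, time in s.
With the tool pointing down it reaches from about 0.35 to 0.85 m from the base axis. Payload 8.1 kg.
Tool frame: the origin (TCP) lies midway between the tips of the shut fingers; the grasp point (between the pads) lies robot.grip_depth behind it (robot.grip_depth is the distance from the TCP to the grasp point, in m); z points along the fingers, y is the line along which they close (so a half turn about z gives the same grasp; the last joint's range is limited). The gripper opens to 93 mm and grips with 3 to 60 N. Pads are 15 mm wide; open, the fingers measure 128 mm over their backs; the gripper's body (75 mm by 188 mm) begins 65 mm behind the grasp point.
Start: joints at [1.194, 0.13, 1.488, -0, 1.523, -0.085], TCP at [0.173, 0.575, 0.219] pointing down, gripper open.
Joint ranges: [-2.96, 2.96], [-0.89, 2.26], [0.02, 2.5], [-1.34, 4.48], [0, 2.73], [-2.66, 2.66]. Speed limits (rad/s): [2.39, 2.39, 2.79, 3.14, 3.14, 3.14].

## Interface

Orientations are given as a rotation vector (axis times angle).
In Python, from plant import robot gives the robot as it stands.
- The arm moves only by the tool carry_out, never from a script. Its argument "rows" is a list of rows, each a list of 6 numbers: the shift along the tool's x, y, z in m, then the turn, a rotation vector about the tool's x, y, z in degrees. A call has 1 to 12 rows; each row is the pose to reach, as a shift and turn from the pose commanded when the call began, along the tool's axes at that moment; what a row does not reach only later rows make up. A row lasts 1/8 s, in which the tool goes at most 62.5 mm and 10.7 degrees, less where a joint would pass 70% of its speed; a pose out of reach is approached as far as the arm can. A call with a gripper value outside its range is refused whole. "jaw" is the closure in counts, from 0 (fully open) to 255 (shut), set as the call begins (left out, the last holds). The fingers move at their own pace and stop on an object; "force" is the grip in N (left out, the last holds). Time passes only in rows, so rows that repeat a pose let the fingers close. It gives the time, the measured TCP pose, the force, the opening and the grip force at its end, in the units of the state.
- robot.read_state(): the state, without advancing time (a new reading comes with each control period).
- robot.read_camera(name): name is "side" or "top"; returns the picture (400x640x3 uint8, red, green, blue); there is no depth.
- robot.camera_model(name): a dict with "fx", "fy", "cx", "cy" (pixels), "dist" ([k1, k2, p1, p2, k3] as OpenCV has them; the pictures are not rectified), "R" (3x3) and "t" (3): a world point X has camera coordinates R X + t. Camera axes: x right, y down, z forward; pixel columns grow to the right and rows downward; lengths in m; the calibration is good to about 2 mm. A picture is of the moment at which its call begins. camera_model takes no time and is no camera call.
- robot.close_job(): hands the job in; it is judged then, once.
Trained networks look in the newest picture that a camera, given by its name, has taken for a name from the list of things; names that differ only in an ending like _2 or _b are one class to them, and where a whole thing is asked for, a point or a joint stands for the part that bears it (a point fixed in the world has none). Each returns a list of dicts, best first, with "conf" (0 to 1); they miss things now and then, are a little off and sometimes report something else, mostly with a low value. They report only what shows in the picture. A call takes as long as a camera call.
- robot.outline_of(camera, target): "pixels" (400x640 bool, what is visible of it) and "pixel" ([column, row] in pixels, amid what is visible of it).
The state is a dict: "t": time; "q": joint angles; "dq": joint speeds; "joint_torque": joint torques, N m; "tool_pos": TCP position; "orientation": TCP orientation; "force": force on the tool from outside, world axes, zero at the start; "wrist_torque": the same for the moment, N m; "opening": finger opening in m; "gripper_force": force on a finger pad.
Only numpy, scipy, OpenCV 4.12 (cv2) and the standard library are available. Lean on these libraries where they do the work, as an engineer would, in place of code of your own. Each camera call takes 0.05 s, during which the arm holds its last target. There are 200 camera calls.

## Working session

There is one attempt and no reset: what is moved stays moved. The work goes in short steps, Python scripts to look and compute and a tool call to move; the robot and the scene stay as the last step left them, time stands still between calls to the robot, and variables do not carry over. Pictures are saved under pics/ and viewed, at most 10 in all, crops included, and the job is handed in when it is done.

Besides the shell and the picture viewer there is one more tool, called after "Request:" as name([rows], argument=value, ...), one row to a line, values as JSON. carry_out: Moves the arm, as the interface text tells. Its arguments: {"type":"object","properties":{"rows":{"type":"array"},"jaw":{"type":"number"},"force":{"type":"number"}},"required":["rows"]}

```bash
mkdir -p pics; cat > h.py <<'E'
import numpy as np, cv2, json
from plant import robot
def ray(cam,px):
    m=robot.camera_model(cam);K=np.array([[m['fx'],0,m['cx']],[0,m['fy'],m['cy']],[0,0,1]])
    R=np.array(m['R']);t=np.array(m['t'])
    u=cv2.undistortPoints(np.array([[px]],float),K,np.array(m['dist'],float))[0,0]
    return -R.T@t, R.T@np.array([u[0],u[1],1])
def atz(cam,px,z):
    o,d=ray(cam,px); return o+d*(z-o[2])/d[2]
def proj(cam,P):
    m=robot.camera_model(cam);K=np.array([[m['fx'],0,m['cx']],[0,m['fy'],m['cy']],[0,0,1]])
    return cv2.projectPoints(np.array(P,float).reshape(-1,3),cv2.Rodrigues(np.array(m['R'],float))[0],np.array(m['t'],float),K,np.array(m['dist'],float))[0][:,0]
def tri(px1,px2):
    o1,d1=ray('top',px1);o2,d2=ray('side',px2)
    s=np.linalg.lstsq(np.c_[d1,-d2],o2-o1,rcond=None)[0]
    a=o1+s[0]*d1;b=o2+s[1]*d2
    return (a+b)/2,np.linalg.norm(a-b)
def snap(cam,name):
    im=robot.read_camera(cam);cv2.imwrite('pics/'+name+'.png',im[:,:,::-1]);return im
E
python3 - <<'E'
from h import *
snap('top','t0');snap('side','s0')
s=robot.read_state();print(s['tool_pos'],s['orientation'],s['opening'],robot.grip_depth,s['t'])
for c in('top','side'):
    o,_=ray(c,(320,200));print(c,o)
    for n in('knob','leg','stand','disc','level_centre','mug','tin','jar','cup','bubble'):
        for r in robot.outline_of(c,n)[:1]: 
            z={'knob':.09,'leg':.059,'stand':.062,'level_centre':.085}.get(n,0)
            print(c,n,round(r['conf'],2),np.round(r['pixel']),r['pixels'].sum(),np.round(atz(c,r['pixel'],z),3))
E
```

```text
[0.17241368 0.57414996 0.21767353] [-4.56713677e-01 -3.10788235e+00  2.60719383e-03] 0.09308212013372494 0.0188 0.1
top [ 0.45151985 -0.03910958  1.246821  ]
top knob 0.67 [327. 157.] 232 [ 0.643 -0.02   0.09 ]
top leg 0.7 [318. 169.] 436 [0.609 0.009 0.059]
top stand 0.85 [283. 172.] 3524 [0.598 0.119 0.062]
top disc 0.77 [348. 197.] 258 [ 0.524 -0.088  0.   ]
top level_centre 0.92 [284. 170.] 3462 [0.601 0.114 0.085]
top mug 0.85 [232. 247.] 797 [0.356 0.293 0.   ]
top tin 0.76 [437. 222.] 553 [ 0.446 -0.376  0.   ]
top jar 0.65 [251. 145.] 354 [0.694 0.238 0.   ]
top cup 0.9 [272. 154.] 396 [0.665 0.164 0.   ]
side [ 0.43580276 -0.80998688  0.6776217 ]
side knob 0.82 [369. 202.] 328 [ 0.642 -0.028  0.09 ]
side leg 0.6 [360. 206.] 787 [ 0.626 -0.002  0.059]
side stand 0.81 [345. 189.] 2784 [0.596 0.076 0.062]
side disc 0.82 [323. 247.] 371 [ 0.519 -0.087  0.   ]
side level_centre 0.95 [349. 188.] 2982 [0.601 0.043 0.085]
side mug 0.98 [260. 157.] 871 [0.346 0.385 0.   ]
side tin 0.66 [301. 338.] 1801 [ 0.447 -0.346  0.   ]
side jar 0.66 [363. 144.] 364 [0.724 0.448 0.   ]
side cup 0.63 [359. 165.] 519 [0.68  0.298 0.   ]
side bubble 0.53 [345. 191.] 2794 [0.612 0.154 0.   ]
```

View pics/t0.png

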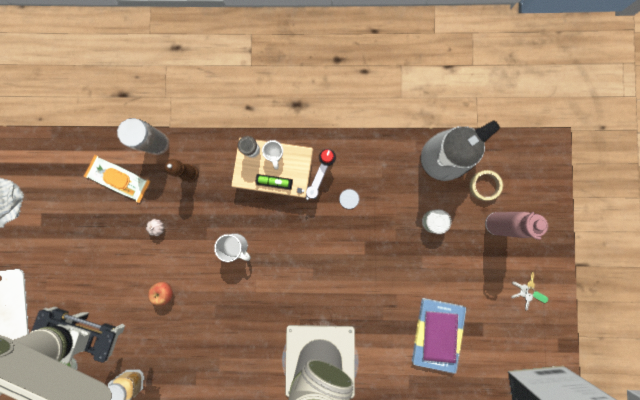

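View pics/s0.png

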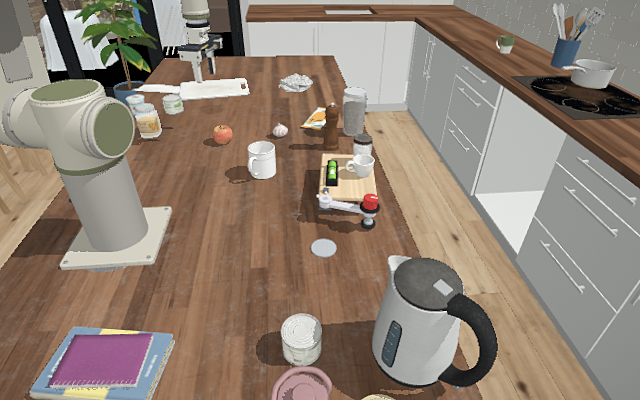

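```bash
python3 - <<'E'
from h import *
t=cv2.imread('pics/t0.png');s=cv2.imread('pics/s0.png')
robot.read_camera('top');robot.read_camera('side')
def out(c,n): return robot.outline_of(c,n)[0]
k1,k2=out('top','knob'),out('side','knob');print('knob tri',tri(k1['pixel'],k2['pixel']))
for c,im in(('top',t),('side',s)):
    hsv=cv2.cvtColor(im,cv2.COLOR_BGR2HSV)
    m=((hsv[...,0]<8)|(hsv[...,0]>172))&(hsv[...,1]>170)&(hsv[...,2]>90)
    m&=cv2.dilate(out(c,'knob')['pixels'].astype('uint8'),np.ones((7,7)))>0
    v,u=np.nonzero(m);print(c,'red',u.min(),u.max(),v.min(),v.max(),u.mean(),v.mean(),atz(c,(u.mean(),v.mean()),.092))
print('disc tri',tri(out('top','disc')['pixel'],out('side','disc')['pixel']))
m=out('top','stand')['pixels'].astype('uint8')
# platform by wood colour + level etc.: outline minAreaRect
r=cv2.minAreaRect(cv2.findContours(m,0,1)[0][0] if False else np.argwhere(m)[:,::-1].astype(np.float32))
print(r);b=cv2.boxPoints(r);print(np.round([atz('top',p,.062) for p in b],3))
for im,x,y,w,n in((t,220,130,150,'ct'),(s,300,130,150,'cs')):
    cv2.imwrite(f'pics/{n}.png',cv2.resize(im[y:y+90 if n=='ct' else y+130,x:x+w],None,fx=5 if n=='ct' else 4.5,fy=5 if n=='ct' else 4.5,interpolation=2))
E
```

```text
knob tri (array([ 0.64091356, -0.01782571,  0.07628445]), np.float64(0.00037267608836621106))
top red 321 332 150 162 326.40625 156.44791666666666 [ 0.64330422 -0.01744474  0.092     ]
side red 363 377 194 209 369.4605263157895 202.48684210526315 [ 0.64121351 -0.03384159  0.092     ]Traceback (most recent call last):
  File "<stdin>", line 11, in <module>
  File "<stdin>", line 4, in out
IndexError: list index out of range
```

```bash
python3 - <<'E'
from h import *
t=cv2.imread('pics/t0.png');s=cv2.imread('pics/s0.png')
hsv=cv2.cvtColor(t,cv2.COLOR_BGR2HSV)
roi=t[130:205,225:318]
# corners of the platform, refined later by eye
cv2.imwrite('pics/ct.png',cv2.resize(t[130:220,220:370],None,fx=5.3,fy=5.3,interpolation=2))
print('disc',atz('top',(348.5,198.5),.003),atz('side',(323,247.5),.003))
E
```

```text
disc [ 0.51909716 -0.089674    0.003     ] [ 0.51764593 -0.09291939  0.003     ]
```

View pics/ct.png

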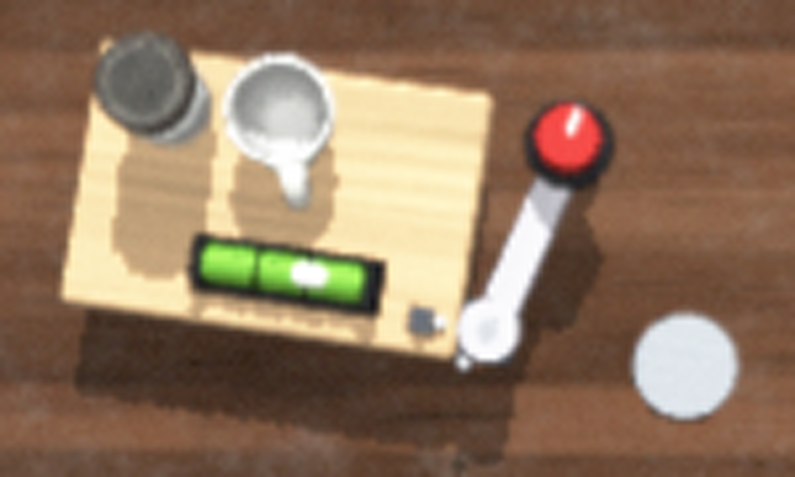

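```bash
cat >> h.py <<'E'
def crop(p): return (p[0]/5.3+220-.4,p[1]/5.3+130-.4)
E
python3 - <<'E'
from h import *
P=dict(fr=((490,95),.062,(80,-120)),nr=((457,355),.062,(-80,-120)),nl=((63,298),.062,(-80,120)),hinge=((489,328),.06,(-60,-138)),disc=((686,366),.003,(-60,-258)),lev=((287,273),.085,(-45,-15)))
A=[];B=[]
for n,(p,z,l) in P.items():
    w=atz('top',crop(p),z);A.append(w[:2]);B.append(np.array(l)/1000);print(n,np.round(w,4))
A=np.array(A);B=np.array(B)
a=A-A.mean(0);b=B-B.mean(0)
th=np.arctan2((b[:,0]*a[:,1]-b[:,1]*a[:,0]).sum(),(a*b).sum());R=np.array([[np.cos(th),-np.sin(th)],[np.sin(th),np.cos(th)]])
T=A.mean(0)-R@B.mean(0);print('yaw',np.degrees(th),'T',T);print(np.round((A-B@R.T-T)*1000,1))
H=T+R@[-.06,-.138]; K=atz('top',(326.9,156.2),.098)[:2];
lk=R.T@(K-H);print('H',H,'K',K,'len',np.linalg.norm(lk),'legangle',np.degrees(-np.arctan2(lk[1],lk[0])),'K out',T+R@[-.06,-.258])
s=robot.read_state();print(cv2.Rodrigues(np.array(s['orientation']))[0].round(3),s['t'])
E
```

```text
fr [0.6765 0.0288 0.062 ]
nr [0.5208 0.0467 0.062 ]
nl [0.553  0.2823 0.062 ]
hinge [0.5372 0.028  0.06  ]
disc [ 0.5186 -0.0914  0.003 ]
lev [0.5667 0.145  0.085 ]
yaw -7.837680556673778 T [0.61465673 0.15531175]
[[-1.   3.3]
 [ 1.8 -0.7]
 [ 1.2 -2.8]
 [ 0.8  1.2]
 [-1.4  0.7]
 [-1.4 -1.6]]
H [0.53639857 0.02678292] K [ 0.64308001 -0.01906205] len 0.1161149858799803 legangle 15.417309314646824 K out [ 0.52003452 -0.09209608]
[[-0.958  0.288 -0.   ]
 [ 0.288  0.958 -0.   ]
 [ 0.    -0.    -1.   ]] 1.5
```

Request:
carry_out([
  [-0.052, -0.036, 0.003, 0, 0, 0.5],
  [-0.104, -0.072, 0.006, 0, 0, 1],
  [-0.156, -0.108, 0.01, 0, 0, 1.5],
  [-0.208, -0.144, 0.013, 0, 0, 2],
  [-0.26, -0.18, 0.016, 0, 0, 2.5],
  [-0.311, -0.217, 0.02, 0, 0, 3],
  [-0.363, -0.253, 0.023, 0, 0, 3.5],
  [-0.415, -0.289, 0.026, 0, 0, 4],
  [-0.467, -0.325, 0.03, 0, 0, 4.5],
  [-0.519, -0.361, 0.033, 0, 0, 5],
  [-0.571, -0.397, 0.036, 0, 0, 6],
  [-0.6, -0.417, 0.04, 0, 0, 6.6],
], jaw=85)

```text
t: 3.0
tool_pos: [0.6287, 0.0001, 0.1786]
orientation: [0.638, 3.075, -0.0]
force: [0.6, 0.9, 0.4]
opening: 0.0618
gripper_force: 0.0
```

Request:
carry_out([
  [-0.011, -0.006, 0.02, 0, 0, 0],
  [-0.022, -0.0124, 0.04, 0, 0, 0],
  [-0.022, -0.0124, 0.06, 0, 0, 0],
  [-0.022, -0.0124, 0.06, 0, 0, 0],
])

```text
t: 3.5
tool_pos: [0.6401, -0.0161, 0.1154]
orientation: [-0.632, -3.072, 0.0]
force: [-0.2, 0.0, 0.7]
opening: 0.0622
gripper_force: 0.0
```

```bash
python3 - <<'E'
from h import *
s=snap('side','s1');t=snap('top','t1')
a=cv2.resize(s[130:240,300:420][:,:,::-1],None,fx=5,fy=5,interpolation=2)
cv2.imwrite('pics/cs1.png',a)
st=robot.read_state();print(st['tool_pos'],st['q'],st['force'])
print(proj('side',[st['tool_pos'],[.644,-.02,.098],[.644,-.02,.07]]))
E
```

```text
[ 0.64206597 -0.01636608  0.11856415] [-1.05364589e-01  3.06893968e-01  1.47073383e+00  1.36943640e-04
  1.36458290e+00 -1.27043462e+00] [-0.02916109  0.37887026  0.51667714]
[[369.25286253 189.93993842]
 [369.63858456 197.33026042]
 [368.77256206 206.08296794]]
```

View pics/cs1.png

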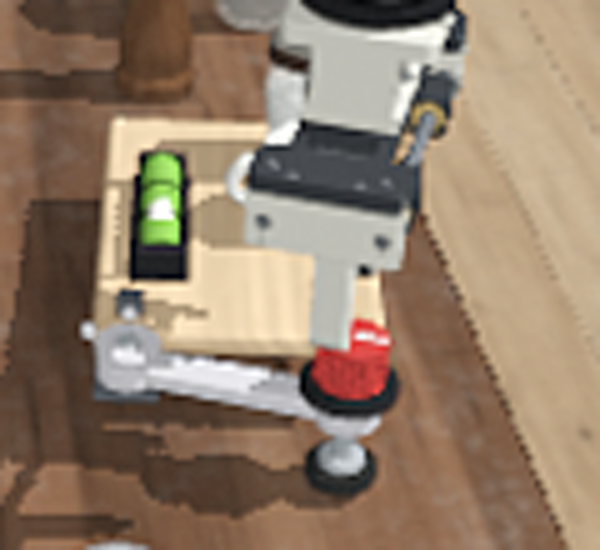

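Request:
carry_out([
  [-0.006, -0.002, 0.0, 0, 0, 0],
  [-0.006, -0.002, 0.015, 0, 0, 0],
  [-0.006, -0.002, 0.03, 0, 0, 0],
  [-0.006, -0.002, 0.045, 0, 0, 0],
  [-0.006, -0.002, 0.045, 0, 0, 0],
  [-0.006, -0.002, 0.045, 0, 0, 0],
])

```text
t: 4.35
tool_pos: [0.6473, -0.0216, 0.0736]
orientation: [-0.635, -3.077, 0.0]
force: [0.1, 0.2, 0.3]
opening: 0.0615
gripper_force: 0.0
```

Request:
carry_out([
  [0, 0, 0, 0, 0, 0],
  [0, 0, 0, 0, 0, 0],
  [0, 0, 0, 0, 0, 0],
  [0, 0, 0, 0, 0, 0],
], jaw=142, force=5)

```text
t: 4.85
tool_pos: [0.6473, -0.0216, 0.0738]
orientation: [0.635, 3.077, 0.0]
force: [0.0, 0.1, 0.1]
opening: 0.0412
gripper_force: 0.0
```

Request:
carry_out([
  [0.0005, -0.0105, 0, 0, 0, 5],
  [0.0018, -0.0208, 0, 0, 0, 10],
  [0.0041, -0.0311, 0, 0, 0, 15],
  [0.0072, -0.041, 0, 0, 0, 20],
  [0.0112, -0.0507, 0, 0, 0, 25],
  [0.0161, -0.06, 0, 0, 0, 30],
  [0.0217, -0.0688, 0, 0, 0, 35],
  [0.0281, -0.0771, 0, 0, 0, 40],
  [0.0352, -0.0849, 0, 0, 0, 45],
  [0.0429, -0.0919, 0, 0, 0, 50],
  [0.0429, -0.0919, 0, 0, 0, 50],
])

```text
t: 6.22
tool_pos: [0.5712, -0.0892, 0.0737]
orientation: [-1.876, -2.52, 0.0]
force: [-0.3, 0.3, -0.4]
opening: 0.0413
gripper_force: 0.0
```

```bash
python3 - <<'E'
from h import *
st=robot.read_state();print(st['tool_pos'],st['force'],st['opening'],st['q'][5])
R=cv2.Rodrigues(np.array(st['orientation']))[0];print(np.degrees(np.arctan2(R[1,1],R[0,1])))
H=np.array([.5364,.0268]);d=np.array(st['tool_pos'])[:2]-H;print(np.linalg.norm(d),np.degrees(np.arctan2(d[1],d[0])))
s=snap('side','s2')
cv2.imwrite('pics/cs2.png',cv2.resize(s[140:260,290:410][:,:,::-1],None,fx=5,fy=5,interpolation=2))
E
```

```text
[ 0.57116324 -0.0892023   0.07369969] [-0.32328132  0.26149467 -0.4190799 ] 0.04127091056806603 -0.5347911159848813
16.68225383760036
0.12109919630591333 -73.31772673423302
```

View pics/cs2.png

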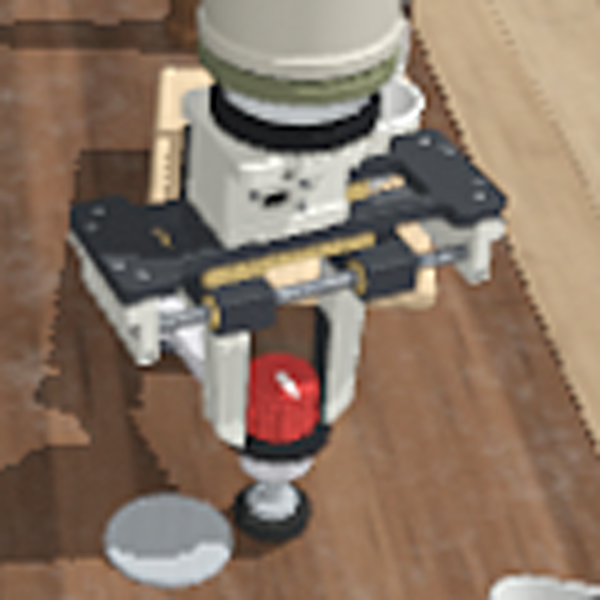

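Request:
carry_out([
  [0.0003, -0.0084, 0, 0, 0, 4],
  [0.0012, -0.0167, 0, 0, 0, 8],
  [0.0026, -0.025, 0, 0, 0, 12],
  [0.0046, -0.0331, 0, 0, 0, 16],
  [0.0072, -0.041, 0, 0, 0, 20],
  [0.0104, -0.0488, 0, 0, 0, 24],
  [0.0104, -0.0488, 0, 0, 0, 24],
  [0.0104, -0.0488, 0, 0, 0, 24],
])

```text
t: 7.28
tool_pos: [0.5221, -0.093, 0.0737]
orientation: [2.356, 2.078, 0.0]
force: [0.4, 1.2, -0.3]
opening: 0.0413
gripper_force: 0.3
```

Request:
carry_out([
  [0.0, -0.002, 0, 0, 0, 1],
  [0.0, -0.004, 0, 0, 0, 2],
  [0.0, -0.004, 0, 0, 0, 2],
  [0.0, -0.004, 0, 0, 0, 2],
])

```text
t: 7.78
tool_pos: [0.5179, -0.0926, 0.0737]
orientation: [2.394, 2.034, 0.0]
force: [-0.4, 0.2, -0.8]
opening: 0.0415
gripper_force: 0.0
```

Request:
carry_out([
  [0, 0, 0, 0, 0, 0],
  [0, 0, 0, 0, 0, 0],
  [0, 0, 0, 0, 0, 0],
  [0, 0, 0, 0, 0, 0],
], jaw=255, force=25)

```text
t: 8.28
tool_pos: [0.5182, -0.0927, 0.0738]
orientation: [2.394, 2.033, 0.001]
force: [3.5, -0.2, -1.6]
opening: 0.0356
gripper_force: 25.0
```

```bash
python3 - <<'E'
from h import *
st=robot.read_state();print(st['tool_pos'],st['force'],st['opening'],st['q'][5],st['wrist_torque'])
R=cv2.Rodrigues(np.array(st['orientation']))[0];print(np.degrees(np.arctan2(R[1,1],R[0,1])))
s=snap('side','s3');t=snap('top','t3')
a=cv2.resize(s[140:260,290:400],None,fx=4,fy=4,interpolation=2);b=cv2.resize(t[140:220,230:320],None,fx=4,fy=4,interpolation=2)
c=np.zeros((480,800,3),'uint8');c[:480,:440]=a;c[:320,440:]=b
cv2.imwrite('pics/c3.png',c[:,:,::-1])
E
```

```text
[ 0.5182249  -0.09269908  0.0738361 ] [ 3.4995855  -0.20083104 -1.59354183] 0.0355840240891325 -0.11177992632941024 [-0.19834288 -0.5688763  -0.00060985]
-9.320035335987182
```

View pics/c3.png

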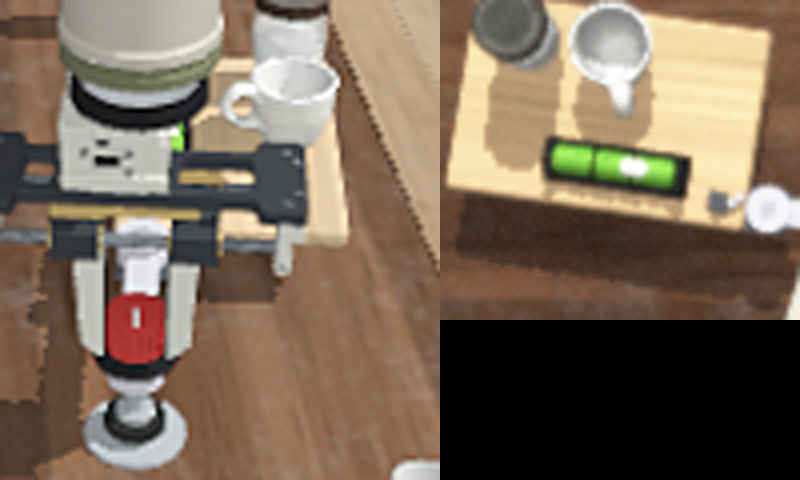

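Request:
carry_out([
  [0, 0, 0, 0, 0, 0],
  [0, 0, 0, 0, 0, 0],
  [0, 0, 0.0015, 0, 0, 0],
  [0, 0, 0.003, 0, 0, 0],
  [0, 0, 0.0045, 0, 0, 0],
  [0, 0, 0.0045, 0, 0, 0],
], jaw=145)

```text
t: 9.12
tool_pos: [0.518, -0.0928, 0.0695]
orientation: [2.394, 2.033, 0.0]
force: [-1.6, -0.0, 5.1]
opening: 0.0401
gripper_force: 2.8
```

Request:
carry_out([
  [0, 0.001, 0, 0, 0, 0],
  [0, 0.001, 0, 0, 0, 0],
  [0, 0.001, 0, 0, 0, 0],
  [0, 0.001, 0, 0, 0, 0],
], jaw=255, force=25)

```text
t: 9.62
tool_pos: [0.5193, -0.0931, 0.0698]
orientation: [2.394, 2.033, 0.001]
force: [-0.4, -0.9, 5.5]
opening: 0.0356
gripper_force: 25.8
```

Request:
carry_out([
  [0, 0, 0.001, 0, 0, 0],
  [0, 0, 0.002, 0, 0, 0],
  [0, 0, 0.003, 0, 0, 0],
  [0, 0, 0.004, 0, 0, 0],
  [0, 0, 0.004, 0, 0, 0],
])

```text
t: 10.25
tool_pos: [0.5194, -0.0933, 0.067]
orientation: [2.393, 2.033, 0.0]
force: [-7.0, -0.9, 16.1]
opening: 0.0355
gripper_force: 28.2
```

Request:
carry_out([
  [0, 0, 0.0005, 0, 0, 0],
  [0, 0, 0.001, 0, 0, 0],
  [0, 0, 0.001, 0, 0, 0],
])

```text
t: 10.62
tool_pos: [0.5198, -0.0934, 0.0668]
orientation: [2.393, 2.032, 0.001]
force: [-7.3, 0.1, 22.3]
opening: 0.0353
gripper_force: 29.2
```

```bash
cat >> h.py <<'E'
TH=np.radians(-7.84);RS=np.array([[np.cos(TH),-np.sin(TH)],[np.sin(TH),np.cos(TH)]]);TS=np.array([.61466,.15531])
def prof(im=None):
    "brightness (R, G) along vial; y coordinate mm from level middle"
    if im is None: im=robot.read_camera('top')
    im=im.astype(np.float32)
    ys=np.arange(-48,49,1.);acc=[]
    for dx in(-3,0,3):
        P=[np.r_[TS+RS@[-.045+dx/1000,-.015+y/1000],.085] for y in ys]
        uv=proj('top',P).astype(np.float32)
        acc.append(cv2.remap(im,uv[None,:,0],uv[None,:,1],1)[0])
    a=np.mean(acc,0);return ys,a
def bubble(im=None):
    ys,a=prof(im);w=np.clip(a[:,2]-a[:,0].min()*0-90,0,None);g=a[:,1]
    b=(w*ys).sum()/max(w.sum(),1);d=[ys[i] for i in range(8,len(ys)-8) if g[i]==g[i-7:i+8].min() and g[i]<130]
    return b,w.sum(),d
E
python3 - <<'E'
from h import *
im=snap('top','t4')
ys,a=prof(im)
print(np.c_[ys,a][::3].astype(int).tolist());print(bubble(im))
print(bubble(cv2.imread('pics/t3.png')[:,:,::-1]))
st=robot.read_state();print(st['force'],st['wrist_torque'],st['q'])
E
```

```text
[[-48, 75, 110, 51], [-45, 121, 186, 71], [-42, 150, 226, 87], [-39, 151, 228, 88], [-36, 150, 227, 87], [-33, 149, 226, 86], [-30, 153, 230, 88], [-27, 155, 231, 89], [-24, 155, 229, 90], [-21, 152, 227, 88], [-18, 137, 211, 79], [-15, 98, 152, 57], [-12, 125, 191, 72], [-9, 148, 224, 85], [-6, 155, 230, 90], [-3, 152, 228, 87], [0, 151, 227, 87], [3, 150, 227, 87], [6, 151, 226, 88], [9, 169, 231, 118], [12, 213, 240, 188], [15, 244, 249, 239], [18, 248, 250, 247], [21, 248, 250, 246], [24, 248, 250, 245], [27, 245, 249, 241], [30, 225, 243, 207], [33, 178, 233, 128], [36, 155, 230, 92], [39, 151, 228, 88], [42, 149, 225, 86], [45, 138, 212, 80], [48, 92, 139, 57]]
(np.float64(21.29331570171188), np.float32(3179.1846), [])
(np.float64(-14.82405245074549), np.float32(3366.1184), [])
[-8.05205491 -0.98622726 21.47112342] [0.20347226 1.74102496 0.13990754] [-2.74443973e-01  6.35506329e-02  1.84632059e+00 -6.39705009e-04
  1.22958567e+00 -1.11725614e-01]
```

Request:
carry_out([
  [0, -0.0007, 0, 0, 0, 0],
  [0, -0.0014, 0, 0, 0, 0],
  [0, -0.0014, 0, 0, 0, 0],
])

```text
t: 11.05
tool_pos: [0.5196, -0.0933, 0.067]
orientation: [2.391, 2.031, 0.004]
force: [-1.4, -0.7, 16.4]
opening: 0.0354
gripper_force: 28.4
```

Request:
carry_out([
  [0, 0, -0.0003, 0, 0, 4],
  [0, 0, -0.0006, 0, 0, 8],
  [0, 0, -0.0009, 0, 0, 12],
  [0, 0, -0.0012, 0, 0, 16],
  [0, 0, -0.0015, 0, 0, 20],
  [0, 0, -0.0015, 0, 0, 20],
  [0, 0, -0.0015, 0, 0, 20],
  [0, 0, -0.0015, 0, 0, 20],
])

```text
t: 12.05
tool_pos: [0.519, -0.093, 0.0684]
orientation: [2.709, 1.586, 0.004]
force: [-5.3, 0.4, 19.9]
opening: 0.0355
gripper_force: 28.6
```

```bash
python3 - <<'E'
from h import *
print(bubble());st=robot.read_state();print(st['force'],st['wrist_torque'],st['t'])
R=cv2.Rodrigues(np.array(st['orientation']))[0];print(np.degrees(np.arctan2(R[1,1],R[0,1])))
E
```

```text
(np.float64(12.609776530920973), np.float32(3180.937), [])
[-4.28111679  0.44223524 18.44794471] [ 0.31222701  1.26245263 -0.06956151] 12.1
-29.324196988187484
```

Request:
carry_out([
  [-0.0004, -0.0007, -0.0003, 0, 0, 4],
  [-0.0004, -0.0007, -0.0006, 0, 0, 8],
  [-0.0004, -0.0007, -0.0009, 0, 0, 12],
  [-0.0004, -0.0007, -0.0012, 0, 0, 16],
  [-0.0004, -0.0007, -0.0015, 0, 0, 20],
  [-0.0004, -0.0007, -0.0015, 0, 0, 20],
  [-0.0004, -0.0007, -0.0015, 0, 0, 20],
  [-0.0004, -0.0007, -0.0015, 0, 0, 20],
  [-0.0004, -0.0007, -0.0015, 0, 0, 20],
  [-0.0004, -0.0007, -0.0015, 0, 0, 20],
  [-0.0004, -0.0007, -0.0015, 0, 0, 20],
  [-0.0004, -0.0007, -0.0015, 0, 0, 20],
])

```text
t: 13.6
tool_pos: [0.5184, -0.0924, 0.0698]
orientation: [2.944, 1.092, 0.005]
force: [-3.5, 2.1, 18.7]
opening: 0.0361
gripper_force: 28.8
```

```bash
python3 - <<'E'
from h import *
im=robot.read_camera('top');print(bubble(im));ys,a=prof(im);i=np.abs(ys)<22;print(np.c_[ys,a][i][::2,[0,2,3]].astype(int).tolist())
st=robot.read_state();print(st['force'],st['wrist_torque'],st['t'])
E
```

```text
(np.float64(1.5878750644417328), np.float32(3173.8564), [])
[[-21, 226, 86], [-19, 220, 82], [-17, 198, 73], [-15, 163, 61], [-13, 173, 73], [-11, 203, 104], [-9, 231, 157], [-7, 243, 209], [-5, 249, 244], [-3, 251, 246], [-1, 250, 246], [1, 250, 246], [3, 250, 246], [5, 250, 246], [7, 250, 244], [9, 247, 234], [11, 237, 198], [13, 216, 129], [15, 177, 84], [17, 156, 60], [19, 199, 75], [21, 220, 83]]
[-3.14404734  3.52841827 18.55483941] [ 0.63811106  0.97881851 -0.03907059] 13.65
```

Request:
carry_out([
  [-0.0002, -0.0006, 0, 0, 0, 0.5],
  [-0.0004, -0.0011, 0, 0, 0, 1],
  [-0.0004, -0.0011, 0, 0, 0, 1],
  [-0.0004, -0.0011, 0, 0, 0, 1],
  [-0.0004, -0.0011, 0, 0, 0, 1],
  [-0.0004, -0.0011, 0, 0, 0, 1],
  [-0.0004, -0.0011, 0, 0, 0, 1],
  [-0.0004, -0.0011, 0, 0, 0, 1],
  [-0.0004, -0.0011, 0, 0, 0, 1],
  [-0.0004, -0.0011, 0, 0, 0, 1],
])

```text
t: 14.9
tool_pos: [0.5183, -0.0924, 0.07]
orientation: [2.952, 1.065, 0.008]
force: [0.9, 0.0, 14.7]
opening: 0.0357
gripper_force: 28.1
```

```bash
python3 - <<'E'
from h import *
t=snap('top','t5');s=snap('side','s5');print(bubble(t));st=robot.read_state();print(st['force'],st['wrist_torque'],st['t'],st['gripper_force'],st['opening'])
a=cv2.resize(s[140:260,290:400],None,fx=4,fy=4,interpolation=2);b=cv2.resize(t[140:220,230:320],None,fx=4,fy=4,interpolation=2)
c=np.zeros((480,800,3),'uint8');c[:480,:440]=a;c[:320,440:]=b
cv2.imwrite('pics/c5.png',c[:,:,::-1])
E
```

```text
(np.float64(0.6592658248309784), np.float32(3172.4465), [])
[ 1.3855026   0.18780809 14.08773181] [0.28177991 0.31184541 0.09445363] 15.0 28.136301917256787 0.03562119668425828
```

View pics/c5.png

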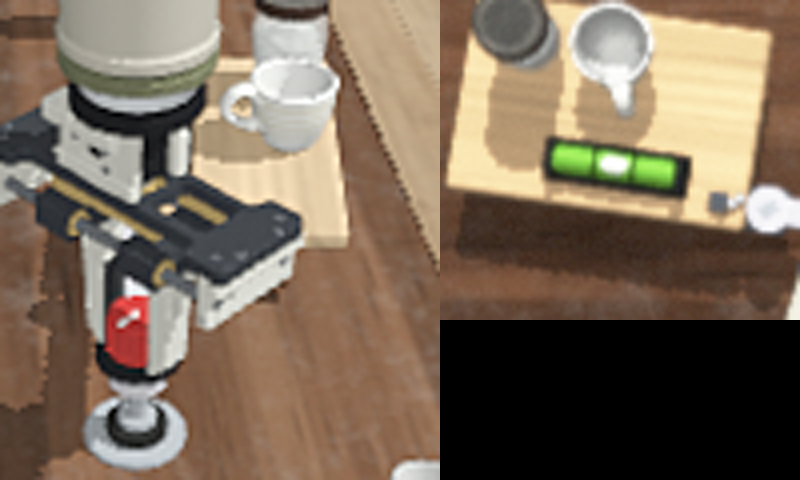

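Request:
carry_out([
  [0, 0, 0.0004, 0, 0, 0],
  [0, 0, 0.0007, 0, 0, 0],
  [0, 0, 0.0007, 0, 0, 0],
  [0, 0, 0.0007, 0, 0, 0],
  [0, 0, 0.0007, 0, 0, 0],
  [0, 0, 0.0007, 0, 0, 0],
  [0, 0, 0.0007, 0, 0, 0],
  [0, 0, 0.0007, 0, 0, 0],
])

```text
t: 16.0
tool_pos: [0.5183, -0.0924, 0.0699]
orientation: [2.952, 1.065, 0.008]
force: [-2.2, 1.5, 19.6]
opening: 0.0353
gripper_force: 29.2
```

```bash
python3 - <<'E'
from h import *
b=bubble();st=robot.read_state();print(b[0],st['force'],st['gripper_force'],st['t'])
if abs(b[0]-.8)<2 and 13<st['force'][2]<30: print(robot.close_job())
E
```

```text
1.5148434481823303 [-1.15906731  1.91846394 19.42186791] 29.2114665848203 16.05
the job is handed in; nothing more can be done
None
```

The leg is swung out against its stop, and I handed the job in at about 16 s with the knob still gripped, about 19 N pressing the foot onto the disc, and the bubble within about 1 mm of midway between the lines; I never touched the mug, tin, jar or cup.

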